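# Find the backlash of a gear reducer and lock its lever at mid-play

### The arm

A 6-joint arm with a two-finger parallel gripper is mounted at the origin on the work surface. World frame = base frame: x ahead of the robot, y to its left, z up, the work surface at z = 0. Lengths are in m, angles in rad, forces in N, time in s.
With the tool pointing down it reaches from about 0.375 to 0.975 m from the base axis. Payload 3.8 kg.
Tool frame: the origin (TCP) lies midway between the tips of the shut fingers; the grasp point (between the pads) lies 19 mm behind it; z points along the fingers, y is the line along which they close (so a half turn about z gives the same grasp; the last joint's range is limited). The gripper opens to 85 mm and grips with 20 to 120 N. Pads are 22 mm wide; open, the fingers measure 114 mm over their backs; the gripper's body (76 mm by 85 mm) begins 54 mm behind the grasp point. The pads swing forward as they close: fully open they stand 13 mm farther back than shut.
Start: joints at [-1.243, 0.264, 1.604, -0, 1.274, -0.037], TCP at [0.241, -0.631, 0.231] pointing down, gripper open.
Joint ranges: [-2.63, 2.63], [-0.94, 2.18], [0.31, 2.57], [-1.31, 4.45], [0, 2.66], [-2.55, 2.55]. Speed limits (rad/s): [2.57, 2.57, 3.14, 3.14, 3.14, 3.14].

### API

Orientations are given as a rotation vector (axis times angle).
In Python, from workcell import read_state, vision, ticket gives the robot as it stands. The module is installed in compiled form; this text tells all that it offers.
- The arm moves only by the tool jog_arm, never from a script. Its arguments are lists of equal length, an entry for each row: "turn": the turn, a rotation vector about the tool's x, y, z in rad, a list of three; "delta_pos": the shift along the tool's x, y, z in m, a list of three; "gripper": the finger opening in m, from 0 to 0.0854. In form: {"turn": [[rx, ry, rz], ...], "delta_pos": [[dx, dy, dz], ...], "gripper": [gripper, ...]}. A call has 1 to 20 rows; each row shifts and turns the commanded pose from where the row before left it, along the tool's axes as they then stand; what a row does not reach is not made up. A row lasts 1/12 s, in which the tool goes at most 41.7 mm and 7.16 degrees, less where a joint would pass 70% of its speed; a pose out of reach is approached as far as the arm can. A call with a gripper value outside its range is refused whole. The fingers move at their own pace and stop on an object; "grip_force" is the grip in N (left out, the last holds). Time passes only in rows, so rows that do not move let the fingers close. It gives the time, the measured TCP pose, the force, the opening and the grip force at its end, in the units of the state.
- read_state(): the state, without advancing time (a new reading comes with each control period).
- vision.read_camera(name): name is "side" or "top" or "wrist"; returns the picture (420x560x3 uint8, red, green, blue); there is no depth.
- vision.calibration(name): a dict with "vfov" (degrees; the focal length in pixels is half the picture's height over the tangent of half this angle, whatever the lens; pixels are square), "cx", "cy" (the principal point, pixels), "dist" ([k1, k2, p1, p2, k3] as OpenCV has them; the pictures are not rectified), "R" (3x3) and "t" (3): a world point X has camera coordinates R X + t; the wrist camera has in their place "mount" (4x4, takes a point from camera to tool coordinates, whose origin is the TCP and whose axes are the flange's). Camera axes: x right, y down, z forward; pixel columns grow to the right and rows downward; lengths in m; the calibration is good to about 2 mm. A picture is of the moment at which its call begins: read the wrist's pose just before it. calibration takes no time and is no camera call.
- ticket.finish_job(): hands the job in; it is judged then, once.
The state is a dict: "time": time; "q": joint angles; "joint_vel": joint speeds; "joint_torque": joint torques, N m; "tool_pos": TCP position; "tcp_rot": TCP orientation; "wrist_force": force on the tool from outside, world axes, zero at the start; "torque": the same for the moment, N m; "width": opening from 0.0 (shut) to 1.0 (fully open); "grip_force": force on a finger pad.
Only numpy, scipy, OpenCV 4.12 (cv2) and the standard library are available. Lean on these libraries where they do the work, as an engineer would, in place of code of your own. Each camera call takes 0.05 s, during which the arm holds its last target. There are 200 camera calls.

### The job

Feel out the free play of the hand lever on the gear reducer: swing it anticlockwise (seen from above) until the gears just start to resist, then clockwise until they resist on the other side, never leaning hard on them. Then set the lever in the middle of that free play and press the lock plunger on the lever fully down, gently, so that it drops into its hole. Let go, and leave the jar, hammer and wrench where they are.

Things in the scene. Friction and masses are not known exactly. Their poses are not given: they have to be found in the camera images.
- gearbox: Grey gear reducer bolted to the bench: box 80 mm tall, from x = -100 to +75 and y = -85 to +85 mm, on a 12 mm base flange 20 mm wider all round, with a dark round motor stub at its back (to x = +160 mm) and a steel hand lever on top. Origin on the bench top right under the upright output shaft, z up. The lever points along the reducer's own -x when its joint reads 0.
- pivot (a point): Point on the lever's upright turning axis, 115 mm above the bench. Past either end of the free play the gears resist springily, about 1.05 N more per mm at the grip, alike on both sides. Feeling an end means loading it with 2 to 10 N at the grip; more than 18 N at the grip overloads the gears.
- lever (a joint): Angle of the hand lever (rad), positive anticlockwise seen from above. It turns with light friction (0.7 N at the grip) and stays where left. It is free over 0.40 rad in all; the middle of this play is hidden, different every time, anywhere from -0.17 to +0.17 rad. The lever starts inside the play. The joint's own end stops (+-0.62) lie beyond.
- grip (a point): Centre of the top of the lever's upright black grip post, a round post 22 mm in diameter, 150 mm from the turning axis. The post stands on the lever's bar from 100 to 155 mm above the bench, clear of the box; the bar is 30 mm wide and 12 mm thick, its underside 88 mm above the bench.
- head (a point): Centre of the top of the lock plunger's round steel head (26 mm in diameter, 8 mm thick), on the lever's bar, 70 mm from the turning axis between the shaft and the grip post. The top is 130 mm above the bench when up, 116 mm when home. It moves with the lever.
- plunger (a joint): How far the lock plunger is pushed down (m): 0 up, 0.014 home. No spring: about 2 N of friction, stays where left. Its pin drops into the hole inside only when the lever is within about 0.03 rad of the middle of the play; otherwise it stops hard at about 0.003 and the lever must be shifted. More than 35 N on a blocked pin forces it.
- jar: Closed glass jar of hex nuts with a steel lid, 70 mm in diameter and 104 mm tall, standing beside the reducer (its -y side). Origin at the centre of its foot. Leave it alone.
- hammer: Hammer with a blue rubber grip, 280 mm long, lying beside the reducer (its +y side). Leave it alone.
- wrench: Chrome socket wrench (ratchet), 220 mm long and about 36 mm tall, lying beyond the jar. Leave it alone.

How it is judged:
On the way, in this order (a step that is already met when the one before it is completed fails the run):
1. the lever is turned anticlockwise to the end of its free play and the resistance is felt (at least 1.5 N at the grip) (contact force between lever_c0 and jaw_c0 above 3.2 N), for 0.05 s.
2. the lever is turned clockwise to the other end of its free play and the resistance is felt (at least 1.5 N at the grip) (contact force between lever_c0 and jaw_c1 above 3.2 N), for 0.05 s.
3. with the lever in the middle of its play the lock plunger is pressed home (12 mm or more of its 14 mm) (value of joint plunger above 0.012 m), for 0.2 s.
At the end, for the whole second after the job is handed in: The plunger is home in its hole (12 mm or more of its 14 mm), so the lever is locked in the middle of its free play (within 0.05 rad), and it is at rest (value of joint plunger above 0.012 m and horizontal distance between head and jaw_c4 below 0.0035 m and velocity of joint lever between -0.02 and 0.02 rad/s); the robot touches nothing.
It fails at once if the gears are overloaded: more than 18 N at the grip against the end of the play (contact force between lever_c0 and jaw_c0 above 38.5 N or contact force between lever_c0 and jaw_c1 above 38.5 N).
It fails at once if the blocked lock pin is forced (more than 35 N) (contact force between plunger_c0 and jaw_c2 above 35 N or contact force between plunger_c0 and jaw_c3 above 35 N).
It fails at once if the jar beside the work is disturbed (moved more than 20 mm) (distance of jar from where it was at the start of the episode above 0.02 m).
It fails at once if the hammer beside the work is disturbed (moved more than 20 mm) (distance of hammer from where it was at the start of the episode above 0.02 m).
It fails at once if the wrench beside the work is disturbed (moved more than 20 mm) (distance of wrench from where it was at the start of the episode above 0.02 m).
It also fails if it takes over 70 s, if anything falls off the work surface, if the arm or the gripper's body presses on something with over 40 N, if the wrist force passes 120 N, or if a joint passes its speed limit or range.

## Working session

There is one attempt and no reset: what is moved stays moved. The work goes in short steps, Python scripts to look and compute and a tool call to move; the robot and the scene stay as the last step left them, time stands still between calls to the robot, and variables do not carry over. Pictures are saved under pics/ and viewed, at most 10 in all, crops included, and the job is handed in when it is done.

Besides the shell and the picture viewer there is one more tool, called after ">>>" as name(argument=value, ...) on one line, values as JSON. jog_arm: Moves the arm, as the interface text tells. Its arguments: {"type":"object","properties":{"turn":{"type":"array","items":{"type":"array","items":{"type":"number"}}},"delta_pos":{"type":"array","items":{"type":"array","items":{"type":"number"}}},"gripper":{"type":"array","items":{"type":"number"}},"grip_force":{"type":"number"}},"required":["turn","delta_pos","gripper"]}

```bash
mkdir -p pics; python3 - <<'E'
from workcell import read_state, vision
import cv2,numpy as np
s=read_state();print({k:np.round(v,3) for k,v in s.items()})
ims=[]
for n in("side","top"):
    im=vision.read_camera(n)[:,:,::-1];cv2.imwrite(f"pics/{n}0.png",im)
    c=vision.calibration(n);print(n,c)
print(vision.calibration("wrist"))
E
```

```text
{'time': np.float64(0.0), 'q': array([-1.243,  0.265,  1.605, -0.   ,  1.274, -0.037]), 'joint_vel': array([-0.   , -0.   ,  0.001, -0.   , -0.   , -0.001]), 'joint_torque': array([-0.0000e+00, -5.1511e+01, -3.6731e+01, -0.0000e+00,  1.3000e-02,
       -0.0000e+00]), 'tool_pos': array([ 0.241, -0.63 ,  0.23 ]), 'tcp_rot': array([-3.087e+00, -5.690e-01,  1.000e-03]), 'wrist_force': array([ 0.017, -0.276,  0.025]), 'torque': array([ 0.003,  0.016, -0.004]), 'grip_force': np.float64(0.0), 'width': np.float64(1.002)}
side {'vfov': 51.56681854805787, 'cx': 277.8863489266198, 'cy': 202.63477511700307, 'dist': array([-0.05448736,  0.        ,  0.        ,  0.        ,  0.        ]), 'R': array([[ 0.95673539, -0.29089488,  0.00612889],
       [-0.13279198, -0.45529355, -0.88038291],
       [ 0.25888932,  0.84147962, -0.47422396]]), 't': array([-0.59296162,  0.21234259,  0.79682406])}
top {'vfov': 47.02224342035471, 'cx': 277.0784677620457, 'cy': 215.92372280961126, 'dist': array([-0.0596246,  0.       ,  0.       ,  0.       ,  0.       ]), 'R': array([[-0.01163337, -0.99987581,  0.01063184],
       [-0.99306909,  0.01030926, -0.11707903],
       [ 0.11695488, -0.01192017, -0.99306569]]), 't': array([0.0337629, 0.6457636, 1.1863008])}
{'vfov': 70.59617987979293, 'cx': 275.8450615680448, 'cy': 215.68238766585287, 'dist': array([-0.05558309,  0.        ,  0.        ,  0.        ,  0.        ]), 'mount': array([[ 2.43902349e-05, -9.62395197e-01, -2.71653242e-01,
         6.86336448e-02],
       [ 9.99999662e-01, -1.99852021e-04,  7.97806975e-04,
        -4.88739678e-04],
       [-8.22096051e-04, -2.71653170e-01,  9.62394867e-01,
        -1.43850086e-01],
       [ 0.00000000e+00,  0.00000000e+00,  0.00000000e+00,
         1.00000000e+00]])}
```

View pics/top0.png

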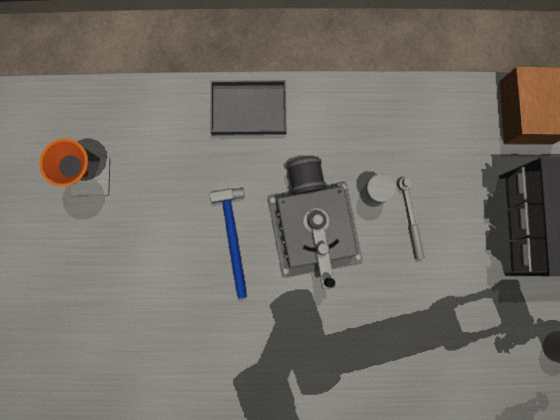

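View pics/side0.png

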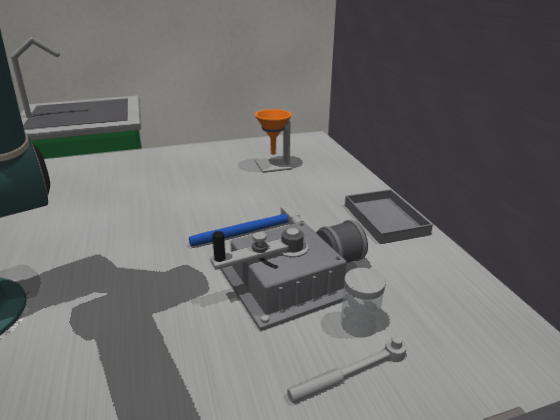

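The top view shows the reducer with its shaft near (317,220), plunger head near (322,249) and grip near (329,283). The hammer is at left (230,240), with the jar (380,188) and wrench (410,220) at right. I'll refine the positions from a crop.

```bash
cat > h.py <<'E'
from workcell import read_state, vision
import cv2,numpy as np
from scipy.spatial.transform import Rotation as Rot
def K(c):
    f=210/np.tan(np.radians(c["vfov"]/2)); return np.array([[f,0,c["cx"]],[0,f,c["cy"]],[0,0,1]])
def cam(n,s=None):
    c=vision.calibration(n)
    if n!="wrist": return c,np.array(c["R"]),np.array(c["t"])
    T=np.eye(4);T[:3,:3]=Rot.from_rotvec(s["tcp_rot"]).as_matrix();T[:3,3]=s["tool_pos"]
    M=np.linalg.inv(T@c["mount"]);return c,M[:3,:3],M[:3,3]
def ray(n,uv,z,s=None):
    c,R,t=cam(n,s)
    p=cv2.undistortPoints(np.array([[uv]],float),K(c),c["dist"])[0,0]
    d=R.T@np.array([*p,1]);o=-R.T@t
    return o+d*(z-o[2])/d[2]
def proj(n,X,s=None):
    c,R,t=cam(n,s)
    return cv2.projectPoints(np.array([X],float),cv2.Rodrigues(R)[0],t,K(c),c["dist"])[0][0,0]
E
python3 - <<'E'
import cv2
im=cv2.imread("pics/top0.png")[140:305,255:375]
sd=cv2.imread("pics/side0.png")[210:330,200:330]
a=cv2.resize(im,None,fx=3.6,fy=3.6,interpolation=cv2.INTER_CUBIC);cv2.imwrite("pics/topc.png",a)
from h import *
g=cv2.imread("pics/top0.png")
for n,uv,z in(("shaft",(317,220),.13),("head",(322.5,249),.13),("grip",(330,283),.155),("jar",(380,188),.104)):print(n,ray("top",uv,z).round(4))
# black post
for n in("top","side"):
    g=cv2.imread(f"pics/{n}0.png").max(2)
    x0,y0=((310,270) if n=="top" else (205,222)); w=g[y0:y0+45,x0:x0+40]
    k,l,st,ce=cv2.connectedComponentsWithStats((w<40).astype('uint8'))
    print(n,[(st[i,:],ce[i]+[x0,y0]) for i in range(1,k) if st[i,4]>15])
E
```

```text
shaft [ 0.6246 -0.0657  0.13  ]
head [ 0.5566 -0.0771  0.13  ]
grip [ 0.4783 -0.0898  0.155 ]
jar [ 0.7039 -0.2231  0.104 ]
top [(array([14,  8, 11,  9, 75], dtype=int32), array([328.97333333, 282.06666667]))]
side [(array([  8,  10,  12,  30, 293], dtype=int32), array([218.54266212, 246.1774744 ]))]
```

View pics/topc.png

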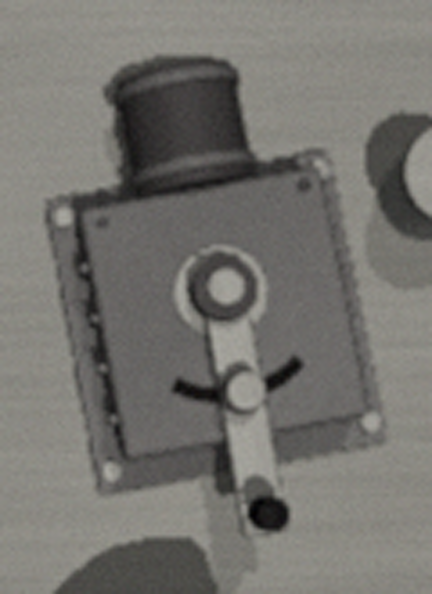

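```bash
cat >> h.py <<'E'
def plan(xyz,heading=None):
    s=read_state();R=Rot.from_rotvec(s["tcp_rot"]).as_matrix()
    d=R.T@(np.array(xyz)-s["tool_pos"])
    h=np.degrees(np.arctan2(R[1,0],R[0,0]))
    print("tcp",s["tool_pos"].round(4),"heading",h.round(2),"tool delta mm",(d*1000).round(1),"tilt",R[:,2].round(3))
    if heading is not None: print("tool z turn rad",np.radians(h-heading).round(4))
E
python3 - <<'E'
from h import *
c=np.array([ray("top",uv,.014)[:2] for uv in((272.2,200),(343.3,186.4),(358,257.5),(285.6,270.8))])
m=c.mean(0)
fx=(c[0]+c[1]-c[2]-c[3])/2
yaw=np.arctan2(fx[1],fx[0]);fy=c[0]+c[3]-c[1]-c[2]
print("bolts",c.round(4),m,"yaw",yaw,np.arctan2(fy[1],fy[0])-np.pi/2)
yaw=(yaw+np.arctan2(fy[1],fy[0])-np.pi/2)/2
print("pivot",m+.0125*np.array([np.cos(yaw),np.sin(yaw)]))
S=ray("top",(317.2,219.4),.135);H=ray("top",(322.5,247.2),.13);G=ray("top",(329.7,282.3),.155)
print(S,H,G,"R",np.hypot(*(G-S)[:2]),np.hypot(*(H-S)[:2]))
a=np.arctan2(-(G-S)[1],-(G-S)[0]);print("lever world",a,"joint",a-yaw)
print("side proj G",proj("side",G))
plan([G[0],G[1],.231],np.degrees(a))
E
```

```text
bolts [[ 0.6906  0.0385]
 [ 0.7247 -0.1475]
 [ 0.5392 -0.1803]
 [ 0.5076  0.0062]] [ 0.61552964 -0.07074619] yaw 0.17484872450924016 0.17454818343224576
pivot [ 0.62783938 -0.06857355]
[ 0.62550199 -0.06573008  0.135     ] [ 0.56076884 -0.07720792  0.13      ] [ 0.47992305 -0.08917925  0.155     ] R 0.1474553834226516 0.06574284382033427
lever world 0.1597035173912846 joint -0.014994936579458412
side proj G [217.80202523 232.28398552]
tcp [ 0.2406 -0.6299  0.2301] heading 20.9 tool delta mm [ 416.5 -419.8   -0. ] tilt [-0.001  0.002 -1.   ]
tool z turn rad 0.2051
```

>>> jog_arm(delta_pos=[[26,-26.2,0],[26,-26.2,0]], turn=[[0,0,0]], gripper=[])

```text
validation failed for argument at $.de...
```

>>> jog_arm(delta_pos=[[0.026,-0.0262,0],[0.026,-0.0262,0],[0.026,-0.0262,0],[0.026,-0.0262,0],[0.026,-0.0262,0],[0.026,-0.0262,0],[0.026,-0.0262,0],[0.026,-0.0262,0],[0.026,-0.0262,0],[0.026,-0.0262,0],[0.026,-0.0262,0],[0.026,-0.0262,0],[0.026,-0.0262,0],[0.026,-0.0262,0],[0.026,-0.0262,0],[0.026,-0.0262,0],[0,0,0],[0,0,0],[0,0,0],[0,0,0]], turn=[[0,0,0],[0,0,0],[0,0,0],[0,0,0],[0,0,0],[0,0,0],[0,0,0],[0,0,0],[0,0,0],[0,0,0],[0,0,0],[0,0,0],[0,0,0],[0,0,0],[0,0,0],[0,0,0],[0,0,0.1],[0,0,0.105],[0,0,0],[0,0,0]], gripper=[0.085,0.085,0.085,0.085,0.085,0.085,0.085,0.085,0.085,0.085,0.085,0.085,0.085,0.085,0.085,0.085,0.085,0.085,0.085,0.085])

```text
time: 1.77
tool_pos: [0.4796, -0.0903, 0.2309]
tcp_rot: [-3.131, -0.256, 0.001]
wrist_force: [0.7, 0.1, 0.0]
width: 0.993
grip_force: 0.0
```

```bash
python3 - <<'E'
from h import *
s=read_state();im=vision.read_camera("wrist")[:,:,::-1];cv2.imwrite("pics/w0.png",im)
print(s["time"],proj("wrist",[.4799,-.0892,.155],s),proj("wrist",[.5608,-.0772,.13],s))
plan([.4795,-.0893,.125],9.15)
E
```

```text
1.7667 [274.88883992 223.15451879] [276.54375583 114.33290678]
tcp [ 0.4796 -0.0906  0.2309] heading 9.31 tool delta mm [  0.2  -1.3 105.9] tilt [-0.001  0.    -1.   ]
tool z turn rad 0.0027
```

View pics/w0.png

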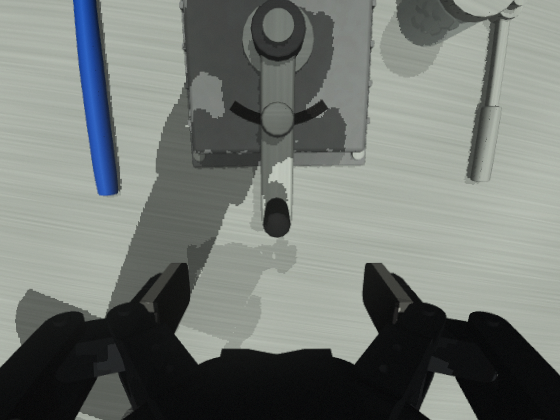

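>>> jog_arm(delta_pos=[[0,-0.0013,0.026],[0,0,0.026],[0,0,0.026],[0,0,0.018],[0,0,0.01],[0,0,0],[0,0,0],[0,0,0],[0,0,0],[0,0,0],[0,0,0],[0,0,0],[0,0,0],[0,0,0]], turn=[[0,0,0],[0,0,0],[0,0,0],[0,0,0],[0,0,0],[0,0,0],[0,0,0],[0,0,0],[0,0,0],[0,0,0],[0,0,0],[0,0,0],[0,0,0],[0,0,0]], gripper=[0.06,0.06,0.06,0.06,0.06,0.04,0.03,0.015,0.015,0.015,0.015,0.015,0.015,0.015], grip_force=25)

```text
time: 2.98
tool_pos: [0.4808, -0.0897, 0.1268]
tcp_rot: [3.13, 0.251, 0.004]
wrist_force: [-0.3, -0.7, 5.8]
width: 0.249
grip_force: 26.4
```

>>> jog_arm(delta_pos=[[0,0.003,0],[0,0.003,0],[0,0.003,0],[0,0.003,0],[0,0,0]], turn=[[0,0,-0.02],[0,0,-0.02],[0,0,-0.02],[0,0,-0.02],[0,0,0]], gripper=[0.015,0.015,0.015,0.015,0.015])

```text
time: 3.4
tool_pos: [0.4832, -0.1016, 0.1269]
tcp_rot: [3.118, 0.377, 0.004]
wrist_force: [-1.1, -1.1, 5.9]
width: 0.244
grip_force: 26.4
```

>>> jog_arm(delta_pos=[[0,0.003,0],[0,0.003,0],[0,0.003,0],[0,0.003,0],[0,0,0]], turn=[[0,0,-0.02],[0,0,-0.02],[0,0,-0.02],[0,0,-0.02],[0,0,0]], gripper=[0.015,0.015,0.015,0.015,0.015])

```text
time: 3.82
tool_pos: [0.4864, -0.1132, 0.1269]
tcp_rot: [3.1, 0.501, 0.004]
wrist_force: [-1.6, -1.3, 6.3]
width: 0.249
grip_force: 26.4
```

>>> jog_arm(delta_pos=[[0,0.003,0],[0,0.003,0],[0,0.003,0],[0,0,0]], turn=[[0,0,-0.02],[0,0,-0.02],[0,0,-0.02],[0,0,0]], gripper=[0.015,0.015,0.015,0.015])

```text
time: 4.15
tool_pos: [0.4894, -0.1217, 0.1269]
tcp_rot: [3.083, 0.594, 0.004]
wrist_force: [-1.0, 0.5, 6.6]
width: 0.245
grip_force: 26.4
```

>>> jog_arm(delta_pos=[[0,0.0015,0],[0,0.0015,0],[0,0,0]], turn=[[0,0,-0.01],[0,0,-0.01],[0,0,0]], gripper=[0.015,0.015,0.015])

```text
time: 4.4
tool_pos: [0.4905, -0.1243, 0.1269]
tcp_rot: [3.078, 0.624, 0.004]
wrist_force: [-1.5, 0.4, 6.7]
width: 0.248
grip_force: 26.4
```

>>> jog_arm(delta_pos=[[0,0.0015,0],[0,0.0015,0],[0,0,0]], turn=[[0,0,-0.01],[0,0,-0.01],[0,0,0]], gripper=[0.015,0.015,0.015])

```text
time: 4.65
tool_pos: [0.4917, -0.127, 0.1269]
tcp_rot: [3.071, 0.655, 0.004]
wrist_force: [-1.3, -0.6, 6.5]
width: 0.249
grip_force: 26.4
```

>>> jog_arm(delta_pos=[[0,0.003,0],[0,0.003,0],[0,0,0]], turn=[[0,0,-0.02],[0,0,-0.02],[0,0,0]], gripper=[0.015,0.015,0.015])

```text
time: 4.9
tool_pos: [0.4942, -0.1326, 0.1268]
tcp_rot: [3.057, 0.717, 0.004]
wrist_force: [-0.9, -0.9, 5.4]
width: 0.249
grip_force: 26.4
```

>>> jog_arm(delta_pos=[[0,0.003,0],[0,0,0]], turn=[[0,0,-0.02],[0,0,0]], gripper=[0.015,0.015])

```text
time: 5.07
tool_pos: [0.4956, -0.1353, 0.1269]
tcp_rot: [3.05, 0.748, 0.004]
wrist_force: [-1.2, -0.5, 6.1]
width: 0.245
grip_force: 26.4
```

>>> jog_arm(delta_pos=[[0,0.003,0],[0,0.003,0],[0,0,0]], turn=[[0,0,-0.02],[0,0,-0.02],[0,0,0]], gripper=[0.015,0.015,0.015])

```text
time: 5.32
tool_pos: [0.4984, -0.1406, 0.1269]
tcp_rot: [3.034, 0.809, 0.004]
wrist_force: [-0.9, -0.2, 6.5]
width: 0.245
grip_force: 26.4
```

>>> jog_arm(delta_pos=[[0,0.003,0],[0,0,0]], turn=[[0,0,-0.02],[0,0,0]], gripper=[0.015,0.015])

```text
time: 5.48
tool_pos: [0.4998, -0.1429, 0.1269]
tcp_rot: [3.027, 0.839, 0.003]
wrist_force: [-1.2, 0.6, 6.5]
width: 0.249
grip_force: 26.5
```

>>> jog_arm(delta_pos=[[0,0.003,0],[0,0,0]], turn=[[0,0,-0.02],[0,0,0]], gripper=[0.015,0.015])

```text
time: 5.65
tool_pos: [0.501, -0.145, 0.1269]
tcp_rot: [-3.019, -0.869, -0.003]
wrist_force: [-2.2, 2.5, 8.0]
width: 0.245
grip_force: 26.6
```

>>> jog_arm(delta_pos=[[0,0.0015,0],[0,0,0],[0,0,0]], turn=[[0,0,-0.01],[0,0,0],[0,0,0]], gripper=[0.015,0.015,0.015])

```text
time: 5.9
tool_pos: [0.5016, -0.1459, 0.1269]
tcp_rot: [-3.014, -0.882, -0.002]
wrist_force: [-3.3, 3.0, 8.6]
width: 0.248
grip_force: 26.6
```

>>> jog_arm(delta_pos=[[0,0.0015,0],[0,0,0],[0,0,0]], turn=[[0,0,-0.01],[0,0,0],[0,0,0]], gripper=[0.015,0.015,0.015])

```text
time: 6.15
tool_pos: [0.5022, -0.1469, 0.1269]
tcp_rot: [-3.01, -0.897, -0.002]
wrist_force: [-1.9, 4.5, 8.3]
width: 0.248
grip_force: 26.7
```

>>> jog_arm(delta_pos=[[0,0.0015,0],[0,0,0],[0,0,0]], turn=[[0,0,-0.01],[0,0,0],[0,0,0]], gripper=[0.015,0.015,0.015])

```text
time: 6.4
tool_pos: [0.5028, -0.1479, 0.1268]
tcp_rot: [-3.005, -0.912, -0.002]
wrist_force: [-4.1, 4.3, 9.9]
width: 0.247
grip_force: 26.7
```

>>> jog_arm(delta_pos=[[0,-0.003,0],[0.0001,-0.006,0],[0.0001,-0.006,0],[0.0001,-0.006,0],[0.0001,-0.006,0],[0.0001,-0.006,0],[0.0001,-0.006,0],[0.0001,-0.006,0],[0.0001,-0.006,0],[0.0001,-0.006,0],[0,-0.003,0],[0,0,0],[0,0,0]], turn=[[0,0,0.02],[0,0,0.04],[0,0,0.04],[0,0,0.04],[0,0,0.04],[0,0,0.04],[0,0,0.04],[0,0,0.04],[0,0,0.04],[0,0,0.04],[0,0,0.02],[0,0,0],[0,0,0]], gripper=[0.015,0.015,0.015,0.015,0.015,0.015,0.015,0.015,0.015,0.015,0.015,0.015,0.015])

```text
time: 7.48
tool_pos: [0.4815, -0.094, 0.1269]
tcp_rot: [3.127, 0.299, 0.006]
wrist_force: [2.5, 0.9, 4.8]
width: 0.251
grip_force: 26.4
```

>>> jog_arm(delta_pos=[[0,-0.003,0],[0,0,0],[0,0,0]], turn=[[0,0,0.02],[0,0,0],[0,0,0]], gripper=[0.015,0.015,0.015])

```text
time: 7.73
tool_pos: [0.4811, -0.0912, 0.1269]
tcp_rot: [3.13, 0.267, 0.006]
wrist_force: [3.0, 0.3, 6.1]
width: 0.246
grip_force: 26.4
```

>>> jog_arm(delta_pos=[[0,-0.003,0],[0,0,0],[0,0,0]], turn=[[0,0,0.02],[0,0,0],[0,0,0]], gripper=[0.015,0.015,0.015])

```text
time: 7.98
tool_pos: [0.4806, -0.0883, 0.1269]
tcp_rot: [3.132, 0.236, 0.007]
wrist_force: [2.5, 0.6, 6.2]
width: 0.251
grip_force: 26.4
```

>>> jog_arm(delta_pos=[[0,-0.003,0],[0,0,0],[0,0,0]], turn=[[0,0,0.02],[0,0,0],[0,0,0]], gripper=[0.015,0.015,0.015])

```text
time: 8.23
tool_pos: [0.4802, -0.0854, 0.1269]
tcp_rot: [3.134, 0.205, 0.007]
wrist_force: [3.0, 0.7, 5.1]
width: 0.253
grip_force: 26.4
```

>>> jog_arm(delta_pos=[[0,-0.0015,0],[0,0,0],[0,0,0]], turn=[[0,0,0.01],[0,0,0],[0,0,0]], gripper=[0.015,0.015,0.015])

```text
time: 8.48
tool_pos: [0.4801, -0.0841, 0.1269]
tcp_rot: [3.135, 0.189, 0.007]
wrist_force: [2.1, -0.8, 5.2]
width: 0.244
grip_force: 26.3
```

>>> jog_arm(delta_pos=[[0,-0.0015,0],[0,0,0],[0,0,0]], turn=[[0,0,0.01],[0,0,0],[0,0,0]], gripper=[0.015,0.015,0.015])

```text
time: 8.73
tool_pos: [0.4799, -0.0828, 0.1269]
tcp_rot: [3.135, 0.173, 0.007]
wrist_force: [3.0, -0.6, 5.4]
width: 0.247
grip_force: 26.4
```

>>> jog_arm(delta_pos=[[0,-0.0015,0],[0,0,0],[0,0,0]], turn=[[0,0,0.01],[0,0,0],[0,0,0]], gripper=[0.015,0.015,0.015])

```text
time: 8.98
tool_pos: [0.4798, -0.0816, 0.1269]
tcp_rot: [3.136, 0.158, 0.007]
wrist_force: [3.1, -2.3, 5.3]
width: 0.249
grip_force: 26.4
```

>>> jog_arm(delta_pos=[[0,-0.0015,0],[0,0,0],[0,0,0]], turn=[[0,0,0.01],[0,0,0],[0,0,0]], gripper=[0.015,0.015,0.015])

```text
time: 9.23
tool_pos: [0.4797, -0.0803, 0.1269]
tcp_rot: [3.136, 0.142, 0.007]
wrist_force: [3.3, -4.0, 4.9]
width: 0.247
grip_force: 26.4
```

>>> jog_arm(delta_pos=[[0,-0.0015,0],[0,0,0],[0,0,0]], turn=[[0,0,0.01],[0,0,0],[0,0,0]], gripper=[0.015,0.015,0.015])

```text
time: 9.48
tool_pos: [0.4796, -0.079, 0.1269]
tcp_rot: [3.136, 0.126, 0.008]
wrist_force: [4.4, -4.3, 4.5]
width: 0.247
grip_force: 26.4
```

>>> jog_arm(delta_pos=[[0,-0.0015,0],[0,0,0],[0,0,0]], turn=[[0,0,0.01],[0,0,0],[0,0,0]], gripper=[0.015,0.015,0.015])

```text
time: 9.73
tool_pos: [0.4795, -0.0777, 0.1269]
tcp_rot: [3.136, 0.111, 0.008]
wrist_force: [3.7, -5.2, 5.4]
width: 0.249
grip_force: 26.4
```

>>> jog_arm(delta_pos=[[0.0001,0.006,0],[0.0001,0.006,0],[0.0001,0.006,0],[0.0001,0.006,0],[0.0001,0.006,0],[0.0001,0.006,0],[0,0.0025,0],[0,0,0],[0,0,0]], turn=[[0,0,-0.04],[0,0,-0.04],[0,0,-0.04],[0,0,-0.04],[0,0,-0.04],[0,0,-0.04],[0,0,-0.017],[0,0,0],[0,0,0]], gripper=[0.015,0.015,0.015,0.015,0.015,0.015,0.015,0.015,0.015])

```text
time: 10.48
tool_pos: [0.4867, -0.1141, 0.1269]
tcp_rot: [3.099, 0.511, 0.006]
wrist_force: [3.0, 0.4, 7.3]
width: 0.246
grip_force: 26.5
```

```bash
python3 - <<'E'
from h import *
plan([.4869,-.1140,.1269],np.degrees(.32))
E
```

```text
tcp [ 0.4867 -0.1141  0.1269] heading 18.71 tool delta mm [ 0.3 -0.1 -0. ] tilt [ 0.004 -0.    -1.   ]
tool z turn rad 0.0066
```

>>> jog_arm(delta_pos=[[0,0,0],[0,0,0],[0,0,0],[0,0,0],[0,0,0],[0,0,-0.02],[0,0,-0.03],[0,0,-0.03],[0,0,-0.02],[0,0,0],[0,0,0],[0,0,0],[0,0,0]], turn=[[0,0,0],[0,0,0],[0,0,0],[0,0,0],[0,0,0],[0,0,0],[0,0,0],[0,0,0],[0,0,0],[0,0,0],[0,0,0],[0,0,0],[0,0,0]], gripper=[0.03,0.04,0.05,0.06,0.06,0.06,0.06,0.06,0.06,0.06,0.06,0.06,0.06])

```text
time: 11.57
tool_pos: [0.4834, -0.1135, 0.2234]
tcp_rot: [-3.098, -0.511, 0.005]
wrist_force: [-0.6, -0.1, -0.2]
width: 0.7
grip_force: 0.0
```

```bash
python3 - <<'E'
from h import *
s=read_state();im=vision.read_camera("wrist")[:,:,::-1].copy()
G=np.array([.4869,-.1140,.155]);u=np.array([np.cos(.32),np.sin(.32),0])
H=G+.08*u;H[2]=.13;P=G+.15*u;P[2]=.13
print(s["time"],s["wrist_force"])
for X in(G,H,P):
    p=proj("wrist",X,s);print(X,p);cv2.circle(im,tuple(int(round(v)) for v in p),2,(0,0,255),-1)
cv2.imwrite("pics/w1.png",im)
t=vision.read_camera("top")[:,:,::-1];cv2.imwrite("pics/top1.png",t)
plan([H[0],H[1],.2269],np.degrees(.32))
E
```

```text
11.5667 [-0.62877645 -0.11267949 -0.24300297]
[ 0.4869 -0.114   0.155 ] [278.56209802 222.60276174]
[ 0.56283883 -0.08883468  0.13      ] [279.2718298  112.34675905]
[ 0.62928531 -0.06681502  0.13      ] [280.1824742   10.39538963]
tcp [ 0.4836 -0.1135  0.2235] heading 18.73 tool delta mm [83.   2.  -3.6] tilt [-0.003  0.001 -1.   ]
tool z turn rad 0.0068
```

View pics/w1.png

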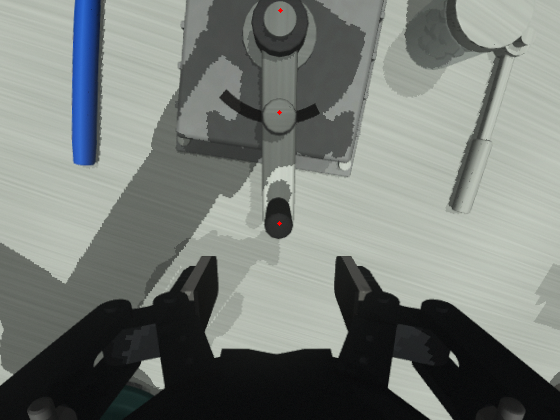

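>>> jog_arm(delta_pos=[[0.021,0.001,0],[0.03,0.001,0],[0.03,0,0],[0,0,0],[0,0,0],[0,0,0.03],[0,0,0.03],[0,0,0.016],[0,0,0.006],[0,0,0],[0,0,0],[0,0,0]], turn=[[0,0,0],[0,0,0],[0,0,0],[0,0,0],[0,0,0],[0,0,0],[0,0,0],[0,0,0],[0,0,0],[0,0,0],[0,0,0],[0,0,0]], gripper=[0,0,0,0,0,0,0,0,0,0,0,0])

```text
time: 12.67
tool_pos: [0.5629, -0.0901, 0.145]
tcp_rot: [3.099, 0.51, 0.004]
wrist_force: [0.4, 0.6, 0.7]
width: -0.001
grip_force: 0.0
```

```bash
python3 - <<'E'
from h import *
im=vision.read_camera("wrist")[:,:,::-1];sd=vision.read_camera("side")[:,:,::-1]
cv2.imwrite("pics/ws2.png",np.hstack([cv2.resize(im,(400,300)),cv2.resize(sd[170:320,150:350],(400,300))]))
plan([.561,-.0894,.136])
E
```

```text
tcp [ 0.5632 -0.0901  0.1453] heading 18.72 tool delta mm [-1.9 -1.4  9.3] tilt [ 0.003 -0.001 -1.   ]
```

View pics/ws2.png

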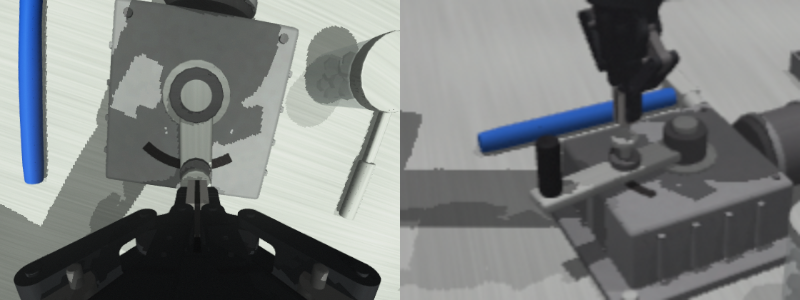

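Wrist view (left) shows the shut fingertips just above the head, in line with the bar. The side view agrees, so I'll press slowly.

>>> jog_arm(delta_pos=[[-0.0015,-0.001,0.004],[0,0,0.004],[0,0,0.003],[0,0,0.002],[0,0,0],[0,0,0]], turn=[[0,0,0],[0,0,0],[0,0,0],[0,0,0],[0,0,0],[0,0,0]], gripper=[0,0,0,0,0,0])

```text
time: 13.27
tool_pos: [0.5601, -0.0892, 0.1299]
tcp_rot: [-3.1, -0.511, 0.001]
wrist_force: [0.4, 0.9, 0.0]
width: -0.0
grip_force: 0.0
```

>>> jog_arm(delta_pos=[[0,0,0.0015],[0,0,0.0015],[0,0,0]], turn=[[0,0,0],[0,0,0],[0,0,0]], gripper=[0,0,0])

```text
time: 13.52
tool_pos: [0.5604, -0.0893, 0.1272]
tcp_rot: [3.1, 0.511, 0.001]
wrist_force: [-0.2, 0.3, 0.2]
width: -0.001
grip_force: 0.0
```

>>> jog_arm(delta_pos=[[0,0,0.0015],[0,0,0.0015],[0,0,0]], turn=[[0,0,0],[0,0,0],[0,0,0]], gripper=[0,0,0])

```text
time: 13.77
tool_pos: [0.5604, -0.0893, 0.1241]
tcp_rot: [3.1, 0.511, 0.0]
wrist_force: [0.1, 0.1, -0.1]
width: 0.002
grip_force: 0.0
```

>>> jog_arm(delta_pos=[[0,0,0.001],[0,0,0.001],[0,0,0]], turn=[[0,0,0],[0,0,0],[0,0,0]], gripper=[0,0,0])

```text
time: 14.02
tool_pos: [0.5603, -0.0893, 0.1221]
tcp_rot: [3.1, 0.511, 0.0]
wrist_force: [0.4, -0.9, -0.0]
width: -0.005
grip_force: 0.1
```

```bash
python3 - <<'E'
from h import *
im=vision.read_camera("wrist")[:,:,::-1];sd=vision.read_camera("side")[:,:,::-1]
cv2.imwrite("pics/ws3.png",np.hstack([cv2.resize(im[150:350,180:380],(400,400)),cv2.resize(sd[205:275,200:270],(400,400),interpolation=cv2.INTER_CUBIC)]))
E
```

```text
(no output)
```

View pics/ws3.png

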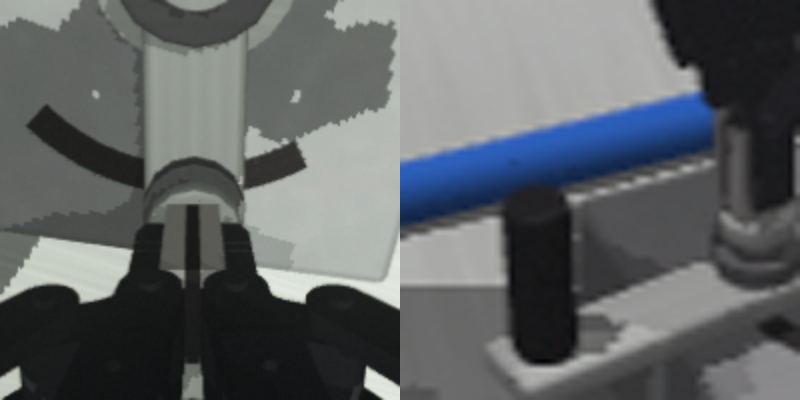

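>>> jog_arm(delta_pos=[[0,0,0.001],[0,0,0.001],[0,0,0]], turn=[[0,0,0],[0,0,0],[0,0,0]], gripper=[0,0,0])

```text
time: 14.37
tool_pos: [0.5602, -0.0893, 0.1201]
tcp_rot: [-3.1, -0.511, 0.0]
wrist_force: [0.0, -0.0, 0.4]
width: -0.002
grip_force: 0.1
```

>>> jog_arm(delta_pos=[[0,0,0.001],[0,0,0.001],[0,0,0]], turn=[[0,0,0],[0,0,0],[0,0,0]], gripper=[0,0,0])

```text
time: 14.62
tool_pos: [0.5602, -0.0893, 0.1181]
tcp_rot: [-3.1, -0.511, 0.0]
wrist_force: [-0.2, 0.4, -0.5]
width: 0.002
grip_force: 0.1
```

>>> jog_arm(delta_pos=[[0,0,0.001],[0,0,0]], turn=[[0,0,0],[0,0,0]], gripper=[0,0])

```text
time: 14.78
tool_pos: [0.5602, -0.0893, 0.1171]
tcp_rot: [-3.1, -0.511, 0.0]
wrist_force: [0.7, 0.2, 0.6]
width: -0.001
grip_force: 0.1
```

>>> jog_arm(delta_pos=[[0,0,0.001],[0,0,0]], turn=[[0,0,0],[0,0,0]], gripper=[0,0])

```text
time: 14.95
tool_pos: [0.5602, -0.0893, 0.1161]
tcp_rot: [-3.1, -0.511, 0.0]
wrist_force: [-0.0, 0.3, 0.5]
width: 0.002
grip_force: 0.1
```

>>> jog_arm(delta_pos=[[0,0,0.0005],[0,0,0]], turn=[[0,0,0],[0,0,0]], gripper=[0,0])

```text
time: 15.12
tool_pos: [0.5602, -0.0893, 0.116]
tcp_rot: [-3.1, -0.511, 0.0]
wrist_force: [-1.4, -0.5, 3.1]
width: 0.002
grip_force: 1.6
```

>>> jog_arm(delta_pos=[[0,0,0.0005],[0,0,0]], turn=[[0,0,0],[0,0,0]], gripper=[0,0])

```text
time: 15.28
tool_pos: [0.5602, -0.0893, 0.116]
tcp_rot: [3.1, 0.511, -0.0]
wrist_force: [-2.7, 0.6, 5.6]
width: -0.002
grip_force: 3.0
```

>>> jog_arm(delta_pos=[[0,0,0],[0,0,0],[0,0,0],[0,0,-0.01],[0,0,-0.03],[0,0,-0.04],[0,0,-0.02],[-0.03,0,0],[-0.03,0,0],[-0.02,0,0],[0,0,0],[0,0,0]], turn=[[0,0,0],[0,0,0],[0,0,0],[0,0,0],[0,0,0],[0,0,0],[0,0,0],[0,0,0],[0,0,0],[0,0,0],[0,0,0],[0,0,0]], gripper=[0,0,0,0,0,0,0,0,0,0,0,0])

```text
time: 16.28
tool_pos: [0.4841, -0.1152, 0.2157]
tcp_rot: [3.1, 0.509, 0.002]
wrist_force: [0.6, -0.8, -0.4]
width: 0.007
grip_force: 0.0
```

```bash
python3 - <<'E'
from h import *
im=vision.read_camera("wrist")[:,:,::-1];sd=vision.read_camera("side")[:,:,::-1]
cv2.imwrite("pics/ws4.png",np.hstack([cv2.resize(im,(400,300)),cv2.resize(sd[200:290,190:310],(400,300),interpolation=cv2.INTER_CUBIC)]))
E
```

```text
(no output)
```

View pics/ws4.png

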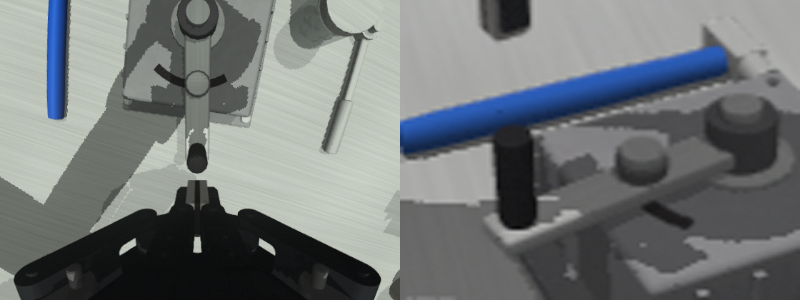

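The side view shows the plunger head sitting low on the bar. The jar, hammer and wrench haven't moved, and the gripper is clear, so I'm handing in.

```bash
python3 -c "
from workcell import ticket
print(ticket.finish_job())"
```

```text
the job is handed in; nothing more can be done
None
```

I felt both ends of the play at about 5–6 N, set the lever midway and pressed the plunger until it stopped at its home height (116 mm). The arm is clear, the jar, hammer and wrench look undisturbed, and the job is handed in; no verdict was returned.

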